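Square a tile into the ruling board and hold it

ROBOT

A 6-joint arm with a two-finger parallel gripper is mounted at the origin on the work surface. World frame = base frame: x ahead of the robot, y to its left, z up, the work surface at z = 0. Lengths are in m, angles in degrees, forces in N, time in s.
With the tool pointing down it reaches from about 0.35 to 0.875 m from the base axis. Payload 4.2 kg.
Tool frame: the origin (TCP) lies midway between the tips of the shut fingers; the grasp point (between the pads) lies 19 mm behind it; z points along the fingers, y is the line along which they close (so a half turn about z gives the same grasp; the last joint's range is limited). The gripper opens to 87 mm and grips with 3 to 60 N. Pads are 19 mm wide; open, the fingers measure 117 mm over their backs; the gripper's body (75 mm by 190 mm) begins 51 mm behind the grasp point.
Start: joints at [-54.397, 22.042, 0.453, 0, -68.411, -14.817], TCP at [0.222, -0.584, 0.223] pointing down, gripper open.
Joint ranges: [-179.83, 179.83], [-69.29, 118.12], [-61.27, 80.66], [-181.25, 117.63], [-171.15, -9.14], [-177.46, 177.46]. Speed limits (degrees/s): [159.86, 159.86, 180, 180, 180, 180].

INTERFACE

Orientations are given as [roll, pitch, yaw] about the fixed x, y, z axes, in that order (R = Rz(yaw) Ry(pitch) Rx(roll)).
In Python, from workcell import env gives the robot as it stands. The module is installed in compiled form; this text tells all that it offers. Calls block until the motion is done:
- env.goto(position, orientation): joint-space move of the TCP to a pose.
- env.move_straight(position, rotation=None, rate=0.15, force_limit=None): straight line of the TCP; rotation=None keeps the orientation; rate is the mean speed in m/s. With force_limit (N) it stops when the force on the tool has changed by that much, and returns True; else False.
- env.set_joints(angles): joint-space move.
- env.gripper_to(opening, grasp_force=None): opening from 0.0 (shut) to 1.0 (fully open); grasp_force is the grip in N (None keeps the last); returns when the fingers have stopped.
- env.dwell(seconds).
- env.inverse_kinematics(position, orientation): joint angles nearest the present ones, or None.
- env.read_state(): the state.
- env.grab_frame(name): name is "scene" or "side" or "wrist"; returns a dict with "image" (400x640x3 uint8, blue, green, red), "fx", "fy", "cx", "cy" (pixels), "position" and "orientation" of the camera in the world. Camera axes: x right, y up, looking along -z (the intrinsics and any distortion apply to the point x, -y, -z); pixel columns grow to the right and rows downward; lengths in m; the calibration is good to about 2 mm. The wrist camera is an equidistant fisheye: a pixel r from the principal point sees the ray r / f radians off the axis. A picture is of the moment at which its call begins. There is no depth.
A pose or a line that the arm cannot do raises env.Unreachable and nothing moves.
- env.close_job(): hands the job in; it is judged then, once.
Trained networks look in a picture, given as the dict that the camera call returned (one of the last four; its "shot" number tells which), for a name from the list of things; names that differ only in an ending like _2 or _b are one class to them, and where a whole thing is asked for, a point or a joint stands for the part that bears it (a point fixed in the world has none). Each returns a list of dicts, best first, with "score" (0 to 1); they miss things now and then, are a little off and sometimes report something else, mostly with a low value. They report only what shows in the picture. A call takes as long as a camera call. They do not tell look-alikes from the thing itself.
- env.search_frame(picture, thing): "xyz" ([x, y, z] in m, in world coordinates, good to about 4 mm: the middle of the surface that is visible of it).
- env.trace(picture, thing): "mask" (400x640 bool, what is visible of it).
The state is a dict: "clock": time; "joint_positions": joint angles; "qvel": joint speeds; "joint_torque": joint torques, N m; "position": TCP position; "tool_rot": TCP orientation; "force": force on the tool from outside, world axes, zero at the start; "wrist_torque": the same for the moment, N m; "opening": opening from 0.0 (shut) to 1.0 (fully open); "finger_force": force on a finger pad.
Only numpy, scipy, OpenCV 4.12 (cv2) and the standard library are available. Lean on these libraries where they do the work, as an engineer would, in place of code of your own. Each camera call takes 0.05 s, during which the arm holds its last target. There are 200 camera calls.

TASK

Pick up the plain, unglazed tile from the ware board (not the blue-banded one), set it down flat on the ruling board without dropping it, and press it into the corner so that its long side lies flush along the long fence and one end is flush against the short fence. Finish while still holding it there, with steady, firm pressure of the gripper against both fences at once, so that the painter can rule its border lines: do not let go at the end. Do not ram it into the fences, and leave the banded tile, the bowl, the lidded pot and the brush jar where they are.

Things in the scene. Friction and masses are not known exactly. Their poses are not given: they have to be found in the camera images.
- ruling_board: Fixed painter's ruling board: a pale plywood bed 200 mm (its x) by 260 mm (its y), upper face 19 mm above the table. Origin: centre of the underside, on the table, z up. Two aluminium fences stand 8 mm above the bed (lower than the tile's 12 mm): the long one along its +x edge, the short one along its +y edge, meeting at a right angle. The other two sides are open.
- corner (a point): Inner corner where the fences' inner faces meet, on the bed's upper face (19 mm above the table); at +75 mm x, +105 mm y in the board's frame, axes as the board's. The bed is free for 175 mm towards -x and 235 mm towards -y from here. A tile fully home has its centre 25 mm towards -x and 50 mm towards -y from this point.
- long_fence: Long aluminium fence, 200 mm long along the board's y, 20 mm wide, 8 mm tall, with black graduation marks; fixed to the board. Origin: centre of its underside on the bed. Its inner face looks to the board's -x (10 mm from the origin) and reaches 180 mm from the corner towards -y.
- short_fence: Short aluminium fence, 100 mm long along the board's x, 20 mm wide, 8 mm tall; fixed to the board. Origin: centre of its underside on the bed. Its inner face looks to the board's -y (10 mm from the origin) and reaches 100 mm from the corner towards -x.
- ware_board: Fixed pale wooden plank, 150 mm (its x) by 280 mm (its y), 15 mm thick, on the table, on which the two tiles lie side by side. Origin: centre of the underside.
- plain_tile: The tile to be loaded: plain pinkish unglazed (bisque) tile, 100 mm (its x) by 50 mm (its y), 12 mm thick, 80 to 160 g, lying flat and loose on the ware board. Origin: centre of the underside, z up; either end may go to the short fence. Brittle.
- painted_tile: A finished tile of the same size, white glaze with dark blue bands and rings, loose on the ware board. Leave it. Origin: centre of the underside.
- brush_jar: White porcelain jar with blue bands, 72 mm in diameter and 100 mm tall, with brushes standing in it up to about 260 mm above the table; loose. Leave it. Origin: centre of the underside.
- colour_bowl: Small white porcelain bowl, 84 mm in diameter, 45 mm tall, loose. Leave it. Origin: centre of the underside.
- lidded_pot: Round porcelain pot with a blue lid, 82 mm in diameter, 72 mm tall, loose. Leave it. Origin: centre of the underside.
Things that resemble listed ones, but are neither listed nor needed, are in the scene too. What is shaped like the plain_tile but orange or yellow is not meant.

How it is judged (in metres and radians):
On the way:
1. the plain tile is picked up: held by the fingers, clear of the ware board (height (world z) of plain_tile above 0.03 m and contact force between the fingers and plain_tile above 1 N and contact force between ware_board and plain_tile below 0.01 N), for 0.1 s.
At the end, for the whole second after the job is handed in: The plain tile lies flat and still on the bed (2 mm, 0.03 rad), its long side along the long fence (0.02 rad), its centre within 3 mm of the home place along each fence; the fingers still press on it and it presses on each fence with more than 2 N, through the last second (contact force between plain_tile and long_fence above 2 N and contact force between plain_tile and short_fence above 2 N and contact force between the fingers and plain_tile above 2 N and x of plain_tile in the frame of corner between -0.028 and -0.022 m and y of plain_tile in the frame of corner between -0.053 and -0.047 m and z of plain_tile in the frame of corner below 0.002 m and angle between the x axis of plain_tile and the y axis of ruling_board, either way round below 0.02 rad and angle between plain_tile's own z axis and vertical below 0.03 rad and linear speed of plain_tile below 0.01 m/s); the arm keeps its last pose, push and grip.
It fails at once if the tile is let go more than about 40 mm above the ware board or the bed (height (world z) of plain_tile above 0.06 m and contact force between anything else and plain_tile below 0.01 N).
It fails at once if the tile is rammed: more than 45 N on a fence (contact force between plain_tile and long_fence above 45 N or contact force between plain_tile and short_fence above 45 N).
It fails at once if the banded tile is shifted by more than 15 mm (distance of painted_tile from where it was at the start of the episode above 0.015 m).
It fails at once if the brush jar, the bowl or the lidded pot is shifted by more than 15 mm (distance of any of brush_jar, colour_bowl, lidded_pot from where it was at the start of the episode above 0.015 m).
It also fails if it takes over 64 s, if anything falls off the work surface, if the arm or the gripper's body presses on something with over 40 N, if the wrist force passes 120 N, or if a joint passes its speed limit or range.

## Working session

There is one attempt and no reset: what is moved stays moved. The work goes in short steps, each a Python script; the robot and the scene stay as the last script left them, time stands still between calls to the robot, and variables do not carry over. Pictures are saved under pics/ and viewed, at most 10 in all, crops included, and the job is handed in when it is done.

```bash
mkdir -p pics
python3 - <<'E'
from workcell import env
import cv2, numpy as np
s=env.read_state(); print(s['clock'],s['position'],s['tool_rot'],s['opening'])
ims=[]
for n in ["scene","side"]:
    p=env.grab_frame(n); cv2.imwrite(f"pics/{n}.png",p["image"])
    print(n,p['fx'],p['fy'],p['cx'],p['cy'],p['position'],p['orientation'],[k for k in p])
    for t in ["plain_tile","painted_tile","ruling_board","long_fence","short_fence","ware_board","brush_jar","colour_bowl","lidded_pot"]:
        print(t,[(np.round(d['xyz'],3).tolist(),round(d['score'],2)) for d in env.search_frame(p,t)[:4]])
E
```

```text
0.0 [ 0.22160944 -0.58374147  0.22148617] [ 1.79877245e+02 -4.50705782e-03 -1.59223760e+02] 0.9984749878717171
scene 433.3059391115314 433.3059391115314 325.4652100685483 203.54656375609434 [ 1.08131283 -0.55333179  0.67418314] [52.80971323  1.35861313 38.93949805] ['image', 'fx', 'fy', 'cx', 'cy', 'position', 'orientation', 'shot']
plain_tile [([0.524, 0.128, 0.032], 0.88), ([0.696, 0.24, 0.012], 0.76), ([0.347, 0.083, 0.014], 0.58)]
painted_tile [([0.514, 0.262, 0.027], 0.8), ([0.528, 0.19, 0.015], 0.52), ([0.769, -0.063, 0.031], 0.48)]
ruling_board [([0.522, -0.206, 0.017], 0.76)]
long_fence [([0.596, -0.194, 0.025], 0.89)]
short_fence [([0.561, -0.089, 0.025], 0.6)]
ware_board [([0.527, 0.19, 0.017], 0.78), ([0.675, 0.421, 0.1], 0.51)]
brush_jar [([0.676, 0.419, 0.101], 0.8)]
colour_bowl [([0.772, -0.065, 0.03], 0.95)]
lidded_pot [([0.79, 0.098, 0.048], 0.95)]
side 462.0912552016746 462.0912552016746 315.0903717920652 197.03819390438977 [0.05887086 0.7787319  0.64133209] [  55.55575539    0.46421315 -143.00212386] ['image', 'fx', 'fy', 'cx', 'cy', 'position', 'orientation', 'shot']
plain_tile [([0.513, 0.142, 0.028], 0.94), ([0.344, 0.093, 0.012], 0.91), ([0.689, 0.249, 0.013], 0.79), ([0.762, 0.138, 0.046], 0.38)]
painted_tile [([0.501, 0.273, 0.025], 0.78)]
ruling_board [([0.5, -0.164, 0.02], 0.6)]
long_fence [([0.594, -0.181, 0.03], 0.97)]
short_fence [([0.551, -0.078, 0.029], 0.8)]
ware_board [([0.493, 0.229, 0.019], 0.66), ([0.55, -0.078, 0.027], 0.45)]
brush_jar [([0.641, 0.454, 0.1], 0.98), ([0.554, -0.079, 0.026], 0.74), ([0.501, 0.272, 0.028], 0.73)]
colour_bowl [([0.779, -0.082, 0.033], 0.86)]
lidded_pot [([0.761, 0.139, 0.046], 0.73)]
```

View pics/scene.png

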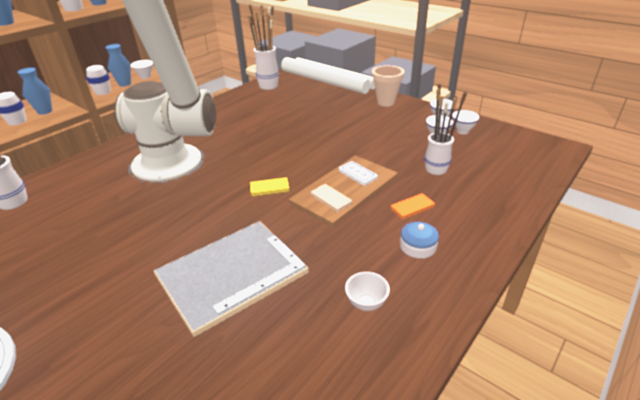

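View pics/side.png

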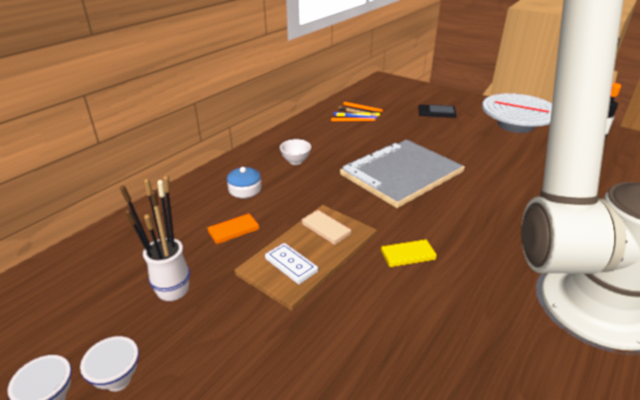

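Plain tile: scene px (331,196), side px (326,226), next to the banded one. The fences are on the board's far side, with the corner at about scene (270,238). The yellow and orange look-alikes are off the plank. Next I move the wrist camera over both places.

```bash
cat > h.py <<'E'
from workcell import env
import cv2, numpy as np
from scipy.spatial.transform import Rotation as R
def rays(p,uv,fish):
    uv=np.atleast_2d(uv).astype(float); x=(uv[:,0]-p['cx'])/p['fx']; y=(uv[:,1]-p['cy'])/p['fy']
    if fish:
        t=np.hypot(x,y)+1e-12; d=np.c_[x/t*np.sin(t),-y/t*np.sin(t),-np.cos(t)]
    else: d=np.c_[x,-y,-np.ones_like(x)]
    return R.from_euler('xyz',p['orientation'],degrees=True).apply(d)
def plane(p,uv,z,fish=True):
    d=rays(p,uv,fish); o=np.array(p['position']); return o+d*((z-o[2])/d[:,2])[:,None]
def tri(ps,uvs,fish=True):
    A=np.zeros((3,3));b=np.zeros(3)
    for p,uv in zip(ps,uvs):
        d=rays(p,uv,fish)[0]; d/=np.linalg.norm(d); M=np.eye(3)-np.outer(d,d); A+=M; b+=M@np.array(p['position'])
    return np.linalg.solve(A,b)
def rect(p,mask,z,fish=True):
    c=max(cv2.findContours(mask.astype(np.uint8),0,1)[0],key=cv2.contourArea)[:,0]
    P=plane(p,c,z,fish)[:,:2]; (x,y),(w,h),_=r=cv2.minAreaRect((P*1000).astype(np.float32))
    b=cv2.boxPoints(r); e=max(b[1]-b[0],b[2]-b[1],key=np.linalg.norm)
    return np.round([x,y,max(w,h),min(w,h),np.degrees(np.arctan2(e[1],e[0]))%180],1), c.mean(0)
E
python3 - <<'E'
from h import *
D=[180,0,-159]
for i,pos in enumerate([[.50,.10,.30],[.46,.14,.30],[.50,-.16,.30],[.46,-.20,.30]]):
    env.goto(pos,D); p=env.grab_frame("wrist"); cv2.imwrite(f"pics/w{i}.png",p['image'])
    np.save(f"w{i}.npy",p,allow_pickle=True)
    if i==0: print(p['fx'],p['cx'],p['cy'])
    print(i,np.round(p['position'],3),p['orientation'])
    for t,z in [("plain_tile",.027),("painted_tile",.027)] if i<2 else [("long_fence",.027),("short_fence",.027),("ruling_board",.019)]:
        ms=env.trace(p,t)
        for m in ms[:3]:
            if m['mask'].sum()>50: print(t,round(m['score'],2),*rect(p,m['mask'],z))
        print([(np.round(d['xyz'],3).tolist(),round(d['score'],2)) for d in env.search_frame(p,t)[:2]])
print(env.read_state()['clock'])
im=np.hstack([cv2.imread("pics/w0.png")[:,:],cv2.imread("pics/w2.png")]); cv2.imwrite("pics/w02.png",cv2.resize(im,(800,250)))
E
```

```text
309.70691628693146 320.72724882585175 199.19938246372877
0 [0.431 0.074 0.462] [-1.58879403e+01 -2.07217840e-02  1.10932614e+02]
plain_tile 0.79 [522.1 135.3 102.8  53.  171.5] [337.97109827 186.76878613]
plain_tile 0.7 [349.1  90.   96.   49.7  50.2] [352.55813953  64.50581395]
plain_tile 0.62 [685.8 242.7  95.   51.9  69.6] [359.8559322  300.88135593]
[([0.522, 0.135, 0.03], 0.87), ([0.343, 0.09, 0.012], 0.73)]
painted_tile 0.57 [509.2 267.   99.5  54.3 170.4] [419.63057325 209.00636943]
painted_tile 0.41 [ 595.8 -181.3  199.1   24.3   76.4] [139.01036269 164.87046632]
[([0.504, 0.263, 0.029], 0.97)]
1 [0.39  0.114 0.462] [-1.59520747e+01 -2.95786164e-02  1.11097528e+02]
plain_tile 0.93 [347.5  91.4  97.1  48.6  49.5] [316.31976744  78.95930233]
plain_tile 0.79 [521.9 135.3 103.4  53.3 171.5] [302.13609467 201.58579882]
plain_tile 0.57 [674.5 237.7  98.5  51.  110.2] [327.12195122 305.56910569]
[([0.521, 0.136, 0.03], 0.84), ([0.346, 0.091, 0.014], 0.67)]
painted_tile 0.59 [509.5 267.6 100.5  53.5 170.6] [386.12179487 225.28205128]
[([0.506, 0.266, 0.028], 0.89)]
2 [ 0.431 -0.185  0.462] [-1.59138694e+01 -3.79773534e-02  1.11017799e+02]
long_fence 0.67 [ 596.6 -182.2  200.2   24.6   76.2] [281.81171548 218.79079498]
[([0.597, -0.189, 0.028], 0.79)]
short_fence 0.76 [559.5 -83.  100.2  22.6 165.6] [354.12195122 219.43902439]
[([0.557, -0.086, 0.025], 0.9)]
ruling_board 0.73 [ 508.9 -188.1  261.5  201.2   76.5] [299.7751004 159.3875502]
[([0.503, -0.192, 0.019], 0.65)]
3 [ 0.39  -0.226  0.462] [-1.59509377e+01 -3.70199760e-03  1.10921842e+02]
long_fence 0.79 [ 590.7 -205.4  153.6   24.7   76.6] [285.94054054 241.58378378]
[([0.59, -0.213, 0.026], 0.58)]
short_fence 0.71 [549.  -79.8  79.7  25.3 168.1] [372.02040816 245.23469388]
[([0.546, -0.085, 0.026], 0.62)]
ruling_board 0.92 [ 508.7 -188.2  261.6  200.7   76.8] [314.10878661 189.61297071]
[([0.497, -0.202, 0.017], 0.82)]
6.6667
```

View pics/w2.png

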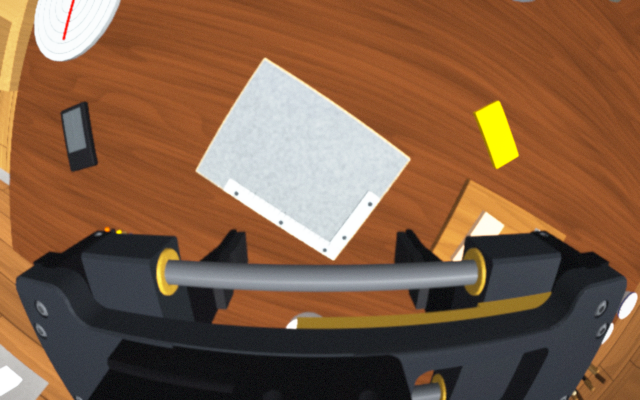

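View pics/w0.png

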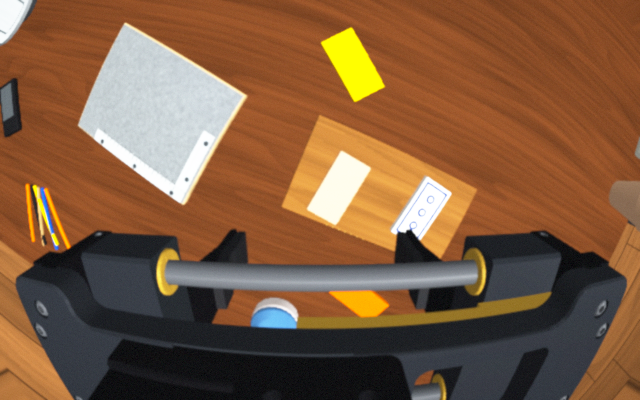

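Both wrist views agree. The tile centre is (0.522, 0.135) with its long axis at 171.5°. The board centre is (0.509, -0.188), yaw -13.5°, and the fence positions match that to about 1.5 mm. I'll check heights by triangulation, then grasp.

Run:
```python
from h import *
P=[np.load(f"w{i}.npy",allow_pickle=True).item() for i in range(4)]
t=tri(P[:2],[[337.97,186.77],[302.14,201.59]]); b=tri(P[2:],[[299.78,159.39],[314.11,189.61]])
print("tile",t.round(4),"board",b.round(4))
assert abs(t[2]-.027)<.006 and abs(b[2]-.019)<.012
for y in (171.5,-8.5):
    a=env.inverse_kinematics([.522,.1353,.018],[180,0,y]); print(y,None if a is None else np.round(a,1))
for y in (76.5,-103.5):
    a=env.inverse_kinematics([.52,-.17,.022],[180,0,y]); print(y,None if a is None else np.round(a,1))
```

```text
tile [0.5217 0.1356 0.0197] board [ 0.5158 -0.1903 -0.0534]Traceback (most recent call last):
  File "<stdin>", line 5, in <module>
AssertionError
```

Run:
```python
from h import *
P=[np.load(f"w{i}.npy",allow_pickle=True).item() for i in range(4)]
def sp(p,c): return cv2.cornerSubPix(cv2.cvtColor(p['image'],6),np.float32(c).reshape(-1,1,2),(4,4),(-1,-1),(3,50,.01)).reshape(-1,2)
a=sp(P[0],[(125,24),(78,126),(245,97),(184,204)]); b=sp(P[2],[(265,59),(196,171),(410,158),(333,260)])
for u,v in zip(a,b): print("board corner",tri([P[0],P[2]],[u,v]).round(4))
ta=sp(P[0],[(343,151),(308,213),(370,165),(335,225)])
g=[plane(P[0],u,.027)[0] for u in ta]
def proj(p,X):
    d=R.from_euler('xyz',p['orientation'],degrees=True).inv().apply(X-np.array(p['position'])); t=np.arctan2(np.hypot(d[0],d[1]),-d[2]); k=t/np.hypot(d[0],d[1])
    return [p['cx']+p['fx']*k*d[0],p['cy']-p['fy']*k*d[1]]
tb=sp(P[1],[proj(P[1],X) for X in g])
T=[tri(P[:2],[u,v]) for u,v in zip(ta,tb)]
for X in T: print("tile corner",X.round(4))
print(np.mean(T,0).round(4), np.mean(g,0).round(4))
for y in (171.5,-8.5):
    q=env.inverse_kinematics([.522,.1353,.018],[180,0,y]); print(y,None if q is None else np.round(q,1))
for y in (76.5,-103.5):
    q=env.inverse_kinematics([.52,-.17,.022],[180,0,y]); print(y,None if q is None else np.round(q,1))
```

```text
board corner [ 0.3812 -0.2899  0.0183]
board corner [ 0.5761 -0.3376  0.0176]
board corner [ 0.4422 -0.0364  0.0136]
board corner [ 0.6372 -0.0842  0.0168]
tile corner [0.4692 0.1191 0.0235]
tile corner [0.5731 0.108  0.027 ]
tile corner [0.4768 0.1684 0.024 ]
tile corner [0.5862 0.1532 0.0094]
[0.5263 0.1372 0.021 ] [0.5247 0.1362 0.027 ]
171.5 [  31.8   27.6  -25.5   -0.   -37.  -130.3]
-8.5 [ 31.8  27.6 -25.5   0.  -37.   49.7]
76.5 [ -1.1  27.8 -24.2   0.  -38.1 167.6]
-103.5 [ -1.1  27.8 -24.2   0.  -38.1 -12.4]
```

Heights agree: bed about 0.017–0.018, tile top about 0.024–0.027. The board centre is (0.509, -0.187), yaw -13.6°. Grasping now.

Run:
```python
from h import *
env.goto([.522,.1353,.10],[180,0,-8.5])
env.gripper_to(1.0)
hit=env.move_straight([.522,.1353,.0185],rate=.06,force_limit=8)
s=env.read_state(); print(hit,s['position'],s['force'])
env.gripper_to(0,grasp_force=30)
s=env.read_state(); print(s['opening']*87,s['finger_force'],s['force'],s['position'])
env.move_straight([.522,.1353,.055],rate=.08)
env.dwell(.2)
s=env.read_state(); print(s['opening']*87,s['finger_force'],s['force'],s['position'],s['clock'])
p=env.grab_frame("scene"); cv2.imwrite("pics/s2.png",cv2.resize(p['image'][100:300,200:520],(640,400)))
```

```text
False [0.52228945 0.13545421 0.01891833] [0.21864939 0.1717548  1.22485172]
49.55322388968486 29.993116557598114 [-0.28030491  0.11764706  0.28755576] [0.52195205 0.13524484 0.01850695]
49.731623587654454 29.993423223495483 [ 1.13325847 -0.48422393 -0.12736404] [0.52160099 0.13509445 0.05438059] 11.6583
```

View pics/s2.png

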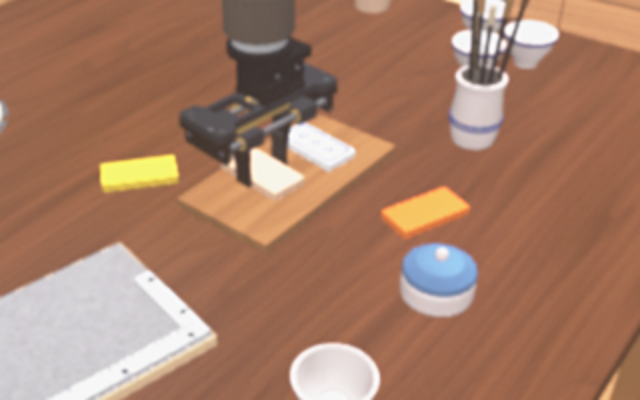

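The tile is held (opening 49.7 mm, 30 N), seen at crop (265,172) between the fingers, and nothing else was disturbed. Next: carry it over, set it down clear of the fences and regrip above fence height.

```bash
cat >> h.py <<'E'
B=np.array([.5092,-.1875]); Y=-13.6; c,s_=np.cos(np.radians(Y)),np.sin(np.radians(Y)); RB=np.array([[c,-s_],[s_,c]])
def W(bx,by,z): return [*(B+RB@np.array([bx,by])/1000),z]
def inb(s): return (RB.T@(np.array(s['position'][:2])-B)*1000).round(2), round(s['position'][2],4), (RB.T@np.array(s['force'][:2])).round(2), round(s['force'][2],2)
E
python3 - <<'E'
from h import *
D=[180,0,Y-90]
p=env.read_state()['position']
env.move_straight([p[0],p[1],.10],rate=.1)
env.goto(W(5,15,.10),D)
env.move_straight(W(5,15,.035),rate=.08)
print(inb(env.read_state()))
hit=env.move_straight(W(5,15,.018),rate=.015,force_limit=4)
s=env.read_state(); print(hit,inb(s),s['opening']*87)
env.gripper_to(.72)
s=env.read_state(); print(inb(s),s['opening']*87,s['finger_force'],s['clock'])
x=s['position']
env.move_straight([x[0],x[1],.0285],rate=.03); env.dwell(.2)
print(inb(env.read_state()))
env.move_straight(W(5,15,.12)) 
p=env.grab_frame("wrist"); cv2.imwrite("pics/w5.png",p['image']); 
for m in env.trace(p,"plain_tile")[:3]: print(m['score'],*rect(p,m['mask'],.031))
E
```

```text
(array([ 5.51, 15.08]), np.float64(0.0355), array([-0.26,  0.04]), np.float64(-1.82))
True (array([ 4.88, 14.97]), np.float64(0.0225), array([-0.11, -0.34]), np.float64(3.81)) 49.95047160340577
(array([ 3.96, 14.88]), np.float64(0.0216), array([ 0.07, -0.39]), np.float64(-0.03)) 62.46697795418929 0.0 15.8417
(array([ 3.88, 14.87]), np.float64(0.0284), array([ 0.3 , -0.37]), np.float64(0.26))
0.65 [ 518.2 -174.4   99.3   50.5   76.3] [319.54790419 198.66467066]
```

View pics/w5.png

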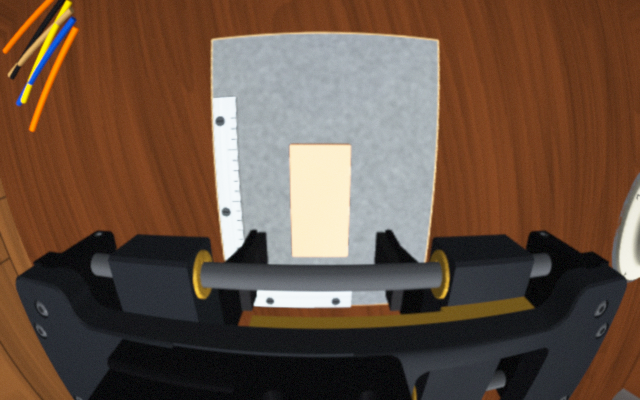

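The tile lies flat on the bed at board (5.7, 14.9), parallel to the long fence (px 290–350 × 145–257). I'll regrip the top 2.6 mm, above the 8 mm fence, and slide it in.

Run:
```python
from h import *
def show(t):
    s=env.read_state(); print(t,*inb(s),'op',round(s['opening']*87,2),'ff',round(s['finger_force'],1),'yaw',round(s['tool_rot'][2],2),s['clock'].__round__(2))
    return s
env.gripper_to(.72)
env.move_straight(W(5.7,14.9,.04),rate=.1)
env.move_straight(W(5.7,14.9,.0284),rate=.03); env.dwell(.2); show('down')
env.gripper_to(0,grasp_force=40); show('grip')
env.move_straight(W(44,50,.0284),rate=.06); env.dwell(.2); show('near')
print(env.move_straight(W(58,50,.0284),rate=.01,force_limit=8)); show('x'); env.dwell(.3); s=show('x held')
b=inb(s)[0]
print(env.move_straight(W(b[0],64,.0284),rate=.01,force_limit=8)); show('y'); env.dwell(.3); show('y held')
p=env.grab_frame("scene"); cv2.imwrite("pics/s6.png",cv2.resize(p['image'][180:340,140:340],(800,600)))
```

```text
down [ 5.81 14.91] 0.0285 [0.75 0.11] 0.05 op 62.41 ff 0.0 yaw -103.62 19.18
grip [ 5.62 14.88] 0.0284 [-0.74  0.94] 0.48 op 48.64 ff 40.0 yaw -103.62 19.62
near [44.28 50.06] 0.0285 [ 0.2  -0.03] 1.35 op 48.34 ff 40.0 yaw -103.63 20.83
True
x [49.55 49.63] 0.0284 [-0.06  0.9 ] 3.91 op 48.6 ff 40.0 yaw -103.6 21.61
x held [49.43 49.66] 0.0285 [ 3.01 -0.18] 2.63 op 48.76 ff 40.0 yaw -103.62 21.91
True
y [47.95 53.48] 0.0286 [-1.16 -1.27] 4.0 op 48.32 ff 40.0 yaw -103.62 22.63
y held [48.36 53.49] 0.0286 [-1.93 -0.97] 1.23 op 48.42 ff 40.0 yaw -103.62 22.93
```

View pics/s6.png

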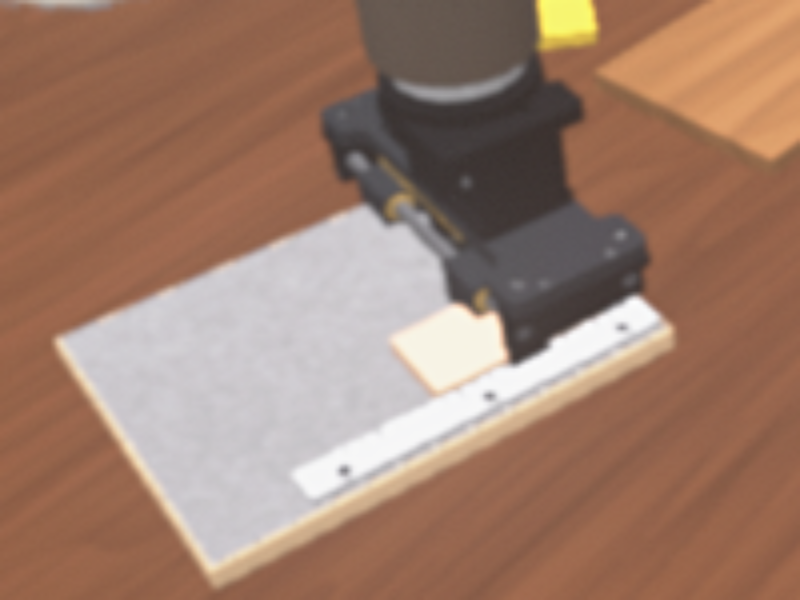

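The tile is at the long fence, near the corner, but the held forces are close to zero. I'll step the targets in gradually while averaging the force.

```bash
cat >> h.py <<'E'
def avg(n=8):
    F=[];
    for _ in range(n): env.dwell(.03); s=env.read_state(); F.append(s['force'])
    f=np.mean(F,0); return np.r_[RB.T@f[:2],f[2]].round(2),np.std(F,0).max().round(2),inb(s)[0],round(s['position'][2],4),round(s['opening']*87,2)
E
python3 - <<'E'
from h import *
x,y=48.4,53.5
f=avg(); print(f)
while x<53 and f[0][0]>-8:
    x+=.5; env.move_straight(W(x,y,.0285),rate=.01); f=avg(); print('x',round(x,2),*f)
while y<59 and f[0][1]>-8:
    y+=.5; env.move_straight(W(x,y,.0285),rate=.01); f=avg(); print('y',round(y,2),*f)
print(env.read_state()['clock'])
E
```

```text
(array([-0.5 , -0.57, -0.58]), np.float64(0.5), array([49.4 , 53.56]), np.float64(0.0288), 48.61)
x 48.9 [ 0.81 -1.57 -0.68] 0.57 [49.3  53.52] 0.0286 48.83
x 49.4 [ 0.44 -1.01  0.08] 0.49 [49.38 53.52] 0.0285 48.94
x 49.9 [-2.33 -0.3   2.31] 0.74 [49.56 53.47] 0.0285 48.76
x 50.4 [-5.18  0.82  4.88] 0.54 [49.6  53.45] 0.0285 48.72
x 50.9 [-6.15  0.85  6.14] 0.52 [49.72 53.43] 0.0285 48.37
x 51.4 [-6.81  1.18  6.58] 0.6 [49.76 53.42] 0.0285 48.31
x 51.9 [-8.27  1.59  7.87] 0.44 [49.78 53.38] 0.0285 48.48
y 54.0 [-7.81 -0.3   7.9 ] 0.58 [49.79 53.43] 0.0285 48.68
y 54.5 [-7.5  -2.13  7.55] 0.57 [49.72 53.45] 0.0285 48.55
y 55.0 [-7.21 -3.63  7.21] 0.57 [49.74 53.5 ] 0.0285 48.59
y 55.5 [-6.88 -5.28  7.24] 0.58 [49.74 53.58] 0.0285 48.79
y 56.0 [-6.32 -6.67  6.87] 0.33 [49.72 53.7 ] 0.0285 48.65
y 56.5 [-6.4  -8.51  7.03] 0.48 [49.73 53.73] 0.0285 48.59
29.975
```

Both fences now react. The upward force that comes with x is probably the arm's cross-coupling pressing the tile on the bed. I'll trim to about 12 N on each fence with little downforce, then verify.

Run:
```python
from h import *
t=np.array([51.9,56.5,28.5]); goal=np.array([-12,-12,2.5])
env.gripper_to(0,grasp_force=50)
for i in range(14):
    f=avg(5); 
    if i%2==0: print(t.round(2),*f)
    e=f[0]-goal
    if np.all(abs(e)<1.2): break
    t+=np.clip(e*[.12,.15,.04],-.6,.6)   # reaction too weak -> push on; too much upward -> raise
    t=np.clip(t,[49,53,28.3],[56,62,30.5])
    env.move_straight(W(t[0],t[1],t[2]/1000),rate=.01)
print(t.round(2),*avg(10),env.read_state()['clock'])
np.save('t.npy',t)
p=env.grab_frame("wrist"); cv2.imwrite("pics/w8.png",cv2.resize(p['image'][60:310,180:480],(780,600),interpolation=cv2.INTER_CUBIC))
for m in env.trace(p,"plain_tile")[:2]: print(m['score'],*rect(p,m['mask'],.031))
for n in("scene","side"):
  p=env.grab_frame(n)
  for m in env.trace(p,"plain_tile")[:3]: print(n,m['score'],*rect(p,m['mask'],.031,False))
```

```text
[51.9 56.5 28.5] [-6.19 -8.5   6.73] 0.5 [49.71 53.74] 0.0285 47.97
[53.1  57.35 28.85] [ -7.16 -10.84   6.92] 0.38 [49.74 53.77] 0.0286 48.11
[54.19 57.73 29.22] [ -8.36 -11.24   7.16] 0.39 [49.79 53.81] 0.0286 47.93
[55.02 57.94 29.6 ] [ -9.74 -11.34   7.26] 0.63 [49.82 53.81] 0.0287 47.96
[55.58 58.14 29.95] [ -9.68 -12.05   6.63] 0.74 [49.82 53.84] 0.0287 48.27
[56.   58.17 30.26] [-10.01 -11.64   6.04] 0.57 [49.84 53.8 ] 0.0287 47.92
[56.   58.19 30.5 ] [ -9.56 -11.67   4.6 ] 0.43 [49.82 53.82] 0.0287 48.33
[56.   58.28 30.5 ] [ -9.69 -12.21   4.6 ] 0.57 [49.83 53.85] 0.0288 47.89 36.3583
0.68 [ 566.3 -166.1   62.7   50.1   76.9] [320.67282322 210.40105541]
0.24 [ 509.2 -206.7  185.4  171.9  166.7] [376.6884343  127.22344611]
scene 0.68 [708.6 216.8 100.1  58.4  66.1] [411.54651163 205.6627907 ]
scene 0.62 [ 565.3 -173.1   55.7   54.    76.4] [252.67605634 272.88732394]
scene 0.61 [ 602.6 -187.7  199.9   26.8   76.4] [258.27027027 286.98918919]
side 0.91 [ 564.6 -132.1   85.7   62.6   76.3] [369.36065574 166.04918033]
side 0.82 [666.8 267.6 102.1  64.8  68.9] [233.16964286 228.86607143]
```

View pics/w8.png

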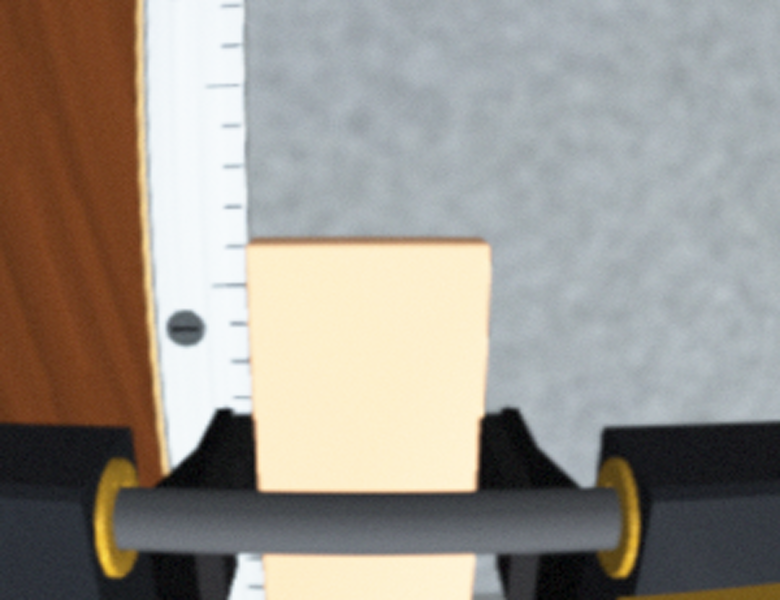

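The long side is flush along the fence (crop px x≈248 for the whole visible edge). Now the short-fence end, from the side camera and from where the free end projects.

Run:
```python
from h import *
p=env.grab_frame("wrist")
for X in plane(p,[[275.4,160],[368.5,160],[275.4,190]],.031): print((RB.T@(X[:2]-B)*1000).round(1))
p=env.grab_frame("side"); cv2.imwrite("pics/side9.png",cv2.resize(p['image'][120:220,310:480],(800,470),interpolation=cv2.INTER_CUBIC))
print(avg(6),env.read_state()['clock'])
```

```text
[74.2  4.2]
[25.3  4.4]
[74.8 20.4]
(array([ -9.63, -12.24,   4.31]), np.float64(0.68), array([49.84, 53.84]), np.float64(0.0288), 47.55) 36.9583
```

View pics/side9.png

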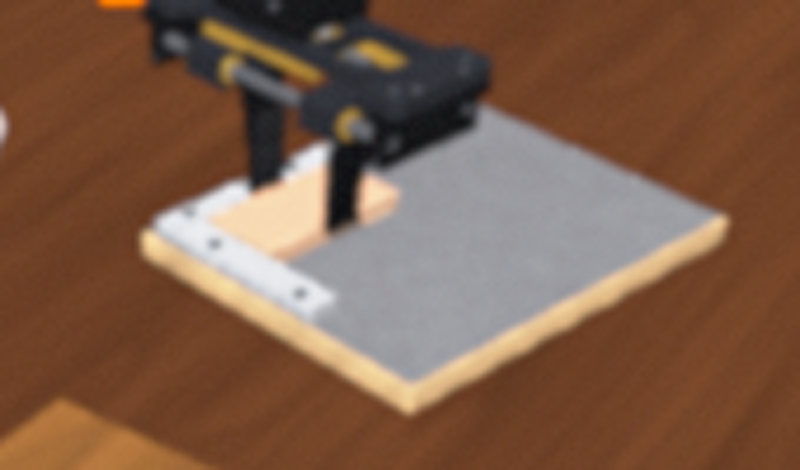

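The side view shows the end tight against the short fence (crop px about (240,235)). The free end projects to board y≈4.3 mm and the sides to 25.3 and 74.2 mm, against 5, 25 and 75 mm for a tile fully home. I'll check steadiness and hand in.

Run:
```python
from h import *
A=[]
for _ in range(3):
    env.dwell(.3); a=avg(6); A.append(a); print(*a)
s=env.read_state(); print(s['finger_force'])
d=np.ptp([a[2] for a in A],0).max()
if d<.2 and all(a[0][0]<-6 and a[0][1]<-8 for a in A) and s['finger_force']>20: print(env.close_job())
```

```text
[ -9.47 -11.91   4.65] 0.44 [49.84 53.81] 0.0288 48.04
[ -9.97 -12.11   4.38] 0.57 [49.82 53.82] 0.0288 48.32
[ -9.46 -11.97   4.49] 0.5 [49.84 53.81] 0.0288 48.39
50.02597510814667
the job is handed in; nothing more can be done
None
```

I handed the job in with the plain tile pressed flush into the corner and still gripped at 50 N, pushing about 9.5 N towards the long fence and 12 N towards the short one (wrist readings, steady over the last checks); the hand-in gave no verdict.

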